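# Shut and lock the tack organiser

### The job

The small-parts organiser stands open on the table: run a fingertip lightly along its row of five flip lids, starting from the hinge side, so that every lid folds down flush. Then push the lock bar's thumb stud with a fingertip until the bar is fully home. Only touch and push, never pick anything up: leave the organiser where it stands and the things around it undisturbed.

Things in the scene. Friction and masses are not known exactly. Their poses are not given: they have to be found in the camera images.
- organiser: low grey plastic small-parts box, 216 (x) x 68 (y) x 32.5 mm high, 0.9 kg, loose on the table. Origin: centre of its underside; x along the row of lids, z up. Five compartments with white lids side by side along x, lid centreline y = +9 mm; then, x = 78 to 108 mm, a flat closed end 32.5 mm high. Along the -y side (y = -34 to -16 mm) a rail with a steel lock bar
- row_start (a point): point on the first lid's hinge line, mid-width, at the height of a shut lid's top (organiser frame x -102, y 9, z 32.5 mm). A fingertip moved from here to row_end at that height, coming from 50 mm before row_start, folds the lids down one after another; the other way it would only force them open
- row_end (a point): point at the last lid's free edge when shut, mid-width, same height (organiser frame x 77, y 9, z 32.5 mm). The lock bar's five small hooks stand 37.5 mm high at organiser y = -29 to -18.5 mm, beside the lids
- lid0 (a joint): angle of the first lid: 0 shut flush (top 32.5 mm high), 1.57 upright, 2.0 fully open, leaning back towards row_start. Each lid is 34.5 mm (x) x 48.5 mm (y) x 2.5 mm; lid k hinges along y at organiser x = -102 + 36 k mm, z 30 mm. Light hinge friction (0.006 N m) keeps a lid where it is left
- lid1 (a joint): angle of the second lid, likewise
- lid2 (a joint): angle of the third lid, likewise
- lid3 (a joint): angle of the fourth lid, likewise
- lid4 (a joint): angle of the last lid (at row_end), likewise
- lockbar (a joint): slide of the lock bar: 0 unlocked, 0.015 m fully home, its hooks over the ears of the shut lids; grows as the bar moves along the organiser's -x (from row_end towards row_start); friction about 1.2 N, stays where it is left
- stud (a point): centre of the top of the black thumb stud on the lock bar, near the row_end end of the rail: 12 (x) x 10 (y) mm, top 50.5 mm above the table, 18 mm above the shut lids; moves with the bar (organiser frame x 98, y -27 mm when unlocked). Push on its +x face, towards -x; the space beyond the box's end is free
- print_block_0: small wooden printing block, 55 x 75 x 27 mm, loose, close behind the organiser; leave alone. Origin: centre of its underside
- bone_folder_a: flat pale paper-folding tool, 145 x 23 x 4 mm, loose, lying in front of the organiser; leave alone. Origin: centre of its underside
- paste_pot_a: round pale pot, 75 mm wide and high, loose, right of the organiser; leave alone. Origin: centre of its underside
- seam_roller_b: wooden-handled seam roller, 178 x 59 x 33 mm, loose, left at the front of the table; leave alone. Origin: centre of its underside
- scraper_a: scraper with dark wooden handle, 166 x 56 x 25 mm, loose, at the back of the table; leave alone. Origin: centre of its underside

How it is judged:
On the way, in this order (a step that is already met when the one before it is completed fails the run):
1. all five lids are shut flush while the bar is still unlocked (value of joint each of lid0, lid1, lid2, lid3, lid4 below 0.1 rad and value of joint lockbar below 0.006 m), for 0.2 s.
2. the lock bar is pushed home (value of joint lockbar above 0.013 m), for 0.2 s.
At the end, for the whole second after the job is handed in: all five lids are within 0.1 rad of shut (3.5 mm at the free edge), the lock bar has slid at least 13 of its 15 mm, and the organiser stands flat and at rest within 30 mm of where it was (value of joint each of lid0, lid1, lid2, lid3, lid4 below 0.1 rad and value of joint lockbar above 0.013 m and distance of organiser from where it was at the start of the episode below 0.03 m and angle between organiser's own z axis and vertical below 0.05 rad and linear speed of organiser below 0.01 m/s); the robot touches nothing.
It fails at once if the organiser is lifted or tipped (height (world z) of organiser above 0.012 m or angle between organiser's own z axis and vertical above 0.15 rad).
It fails at once if the organiser is shoved more than 30 mm along (distance of organiser from where it was at the start of the episode above 0.03 m).
It fails at once if the organiser is leaned on with more than 25 N (contact force between any of the fingers, the arm and organiser above 25 N).
It fails at once if a thing standing around is shifted more than 20 mm (distance of any of print_block_0, bone_folder_a, paste_pot_a, seam_roller_b, scraper_a from where it was at the start of the episode above 0.02 m).
It also fails if it takes over 45 s, if anything falls off the work surface, if the arm or the gripper's body presses on something with over 40 N, if the wrist force passes 120 N, or if a joint passes its speed limit or range.

### The arm

A 7-joint arm with a two-finger parallel gripper is mounted at the origin on a cart in front of the work surface, level with it; the furniture and walls round the work are solid. World frame = base frame: x ahead of the robot, y to its left, z up, the work surface at z = 0. Lengths are in m, angles in rad, forces in N, time in s.
With the tool pointing down it reaches from about 0.425 to 0.95 m from the base axis. Payload 16.7 kg.
Tool frame: the origin (TCP) lies between the finger pads; the fingertips stand 22 mm ahead of it and the grasp point (between the pads) lies 3 mm ahead of it; z points along the fingers, y is the direction in which the jaws open and shut (so a half turn about z gives the same grasp; the last joint's range is limited). The gripper opens to 94 mm and grips with 3 to 60 N. Pads are 16 mm wide; open, the fingers measure 119 mm over their backs; the gripper's body (75 mm by 177 mm) begins 78 mm behind the grasp point.
Start: joints at [1.065, 0.426, 0.074, 1.606, -0.034, 1.111, -0.067], TCP at [0.235, -0.633, 0.227] pointing down, gripper open.
Joint ranges: [-2.85, 2.85], [-0.5, 2.14], [-1.23, 1.37], [0.21, 2.46], [-1.02, 4.16], [0.16, 2.05], [-2.73, 2.73]. Speed limits (rad/s): [1.89, 1.89, 2.39, 2.39, 3.01, 3.01, 3.01].

### API

Orientations are given as a unit quaternion [x, y, z, w].
In Python, from bench import * gives the robot as it stands.
- The arm moves only by the tool jog_arm, never from a script. Its argument "deltas" is text: rows parted by semicolons, each of 5 numbers parted by spaces: the shift along the world's x, y, z in m, then the turn about the world's z in rad, then the opening, from 0 (shut) to 1 (fully open). In form: dx dy dz twist claw; .... A call has 1 to 10 rows; each row is the pose to reach, as a shift and turn from the pose commanded when the call began; what a row does not reach only later rows make up. A row lasts 1/10 s, in which the tool goes at most 50 mm and 8.59 degrees, less where a joint would pass 70% of its speed; a pose out of reach is approached as far as the arm can. A call with a gripper value outside its range is refused whole. The fingers move at their own pace and stop on an object; "squeeze" is the grip in N (left out, the last holds). Time passes only in rows, so rows that repeat a pose let the fingers close. It gives the time, the measured TCP pose, the force and the opening at its end, in the units of the state.
- state(): the state, without advancing time (a new reading comes with each control period).
- snapshot(name): name is "scene" or "top"; returns the picture (420x560x3 uint8, red, green, blue); there is no depth.
- camera_params(name): a dict with "intrinsics" (3x3 intrinsics, pixels), "dist" ([k1, k2, p1, p2, k3] as OpenCV has them; the pictures are not rectified), "world_to_cam" (4x4, takes a point from world to camera coordinates). Camera axes: x right, y down, z forward; pixel columns grow to the right and rows downward; lengths in m; the calibration is good to about 2 mm. A picture is of the moment at which its call begins. camera_params takes no time and is no camera call.
- finish_job(): hands the job in, once; it reports no verdict.
Trained networks look in the newest picture that a camera, given by its name, has taken for a name from the list of things; names that differ only in an ending like _2 or _b are one class to them, and where a whole thing is asked for, a point or a joint stands for the part that bears it (a point fixed in the world has none). Each returns a list of dicts, best first, with "score" (0 to 1); they miss things now and then, are a little off and sometimes report something else, mostly with a low value. They report only what shows in the picture. A call takes as long as a camera call.
- look_for(camera, name): "pixel" ([row, column] in pixels, amid what is visible of it).
- pinpoint(camera, name): "pixel" ([row, column] in pixels: a listed point, or the origin of a listed thing).
The state is a dict: "time_s": time; "q": joint angles; "dq": joint speeds; "tau": joint torques, N m; "ee_pos": TCP position; "eef_rot": TCP orientation; "contact_force": force on the tool from outside, world axes, zero at the start; "wrist_torque": the same for the moment, N m; "gripper_width": finger opening in m.
Only numpy, scipy, OpenCV 4.12 (cv2) and the standard library are available. Lean on these libraries where they do the work, as an engineer would, in place of code of your own. Each camera call takes 0.05 s, during which the arm holds its last target.

## Working session

There is one attempt and no reset: what is moved stays moved. The work goes in short steps, Python scripts to look and compute and a tool call to move; the robot and the scene stay as the last step left them, time stands still between calls to the robot, and variables do not carry over. Pictures are saved under pics/ and viewed, and the job is handed in when it is done.

Besides the shell and the picture viewer there is one more tool, called as name(argument=value, ...) on one line, values as JSON. jog_arm: Moves the arm, as the interface text tells. Its arguments: {"type":"object","properties":{"deltas":{"type":"string"},"squeeze":{"type":"number"}},"required":["deltas"]}

```bash
ls; mkdir -p pics; cat > h.py <<'E'
from bench import *
import numpy as np, cv2
def ray(cam,px,z):
    p=camera_params(cam);K=np.array(p["intrinsics"],float);d=np.array(p["dist"],float);T=np.array(p["world_to_cam"],float)
    u=cv2.undistortPoints(np.array([[[px[1],px[0]]]],float),K,d)[0,0]
    R=T[:3,:3];c=-R.T@T[:3,3];v=R.T@np.array([u[0],u[1],1.])
    return c+v*(z-c[2])/v[2]
def proj(cam,P):
    p=camera_params(cam);T=np.array(p["world_to_cam"],float)
    r=cv2.Rodrigues(T[:3,:3])[0]
    q=cv2.projectPoints(np.atleast_2d(P).astype(float),r,T[:3,3],np.array(p["intrinsics"],float),np.array(p["dist"],float))[0][:,0]
    return q[:,::-1]
E
python3 - <<'E'
from h import *
for c in ("scene","top"):
    im=snapshot(c);cv2.imwrite(f"pics/{c}0.png",im[:,:,::-1])
    p=camera_params(c);T=np.array(p["world_to_cam"]);print(c,-T[:3,:3].T@T[:3,3])
    for n,z in (("row_start",.0325),("row_end",.0325),("stud",.0505),("organiser",0)):
        for d in pinpoint(c,n)[:2]: print(n,d,ray(c,d["pixel"],z).round(4))
print(state())
E
```

```text
pics
scene [0.23066489 0.33598846 0.93747026]
row_start {'pixel': [269.2, 233.9], 'score': 0.86} [ 0.6011 -0.1624  0.0325]
row_end {'pixel': [242.6, 314.4], 'score': 0.77} [ 0.4857 -0.2952  0.0325]
stud {'pixel': [246.0, 336.7], 'score': 0.88} [ 0.4368 -0.2953  0.0505]
organiser {'pixel': [266.8, 282.6], 'score': 0.7} [ 0.5272 -0.2312  0.    ]
top [ 0.33822632 -0.30562916  1.41574127]
row_end {'pixel': [245.7, 284.9], 'score': 0.77} [ 0.4821 -0.3026  0.0325]
stud {'pixel': [217.1, 367.0], 'score': 0.65} [ 0.5546 -0.5233  0.0505]
stud {'pixel': [260.4, 279.3], 'score': 0.5} [ 0.4414 -0.2875  0.0505]
organiser {'pixel': [229.9, 259.1], 'score': 0.6} [ 0.5299 -0.2317  0.    ]
{'time_s': 0.5, 'q': array([ 1.06555652,  0.42609248,  0.07388168,  1.60604131, -0.03411517,
        1.11080279, -0.06708654]), 'dq': array([ 4.59080710e-04,  6.57575519e-04,  1.10698407e-03, -7.05179525e-04,
       -5.05955506e-04,  1.54273720e-05, -1.48878978e-03]), 'tau': array([-3.02253393e-03, -9.34849405e+01,  3.65914643e+00, -4.54264462e+01,
       -4.91565093e-02,  1.35527804e-02,  1.24563376e-04]), 'ee_pos': array([ 0.23506554, -0.63268238,  0.227453  ]), 'eef_rot': array([ 9.84225966e-01,  1.76915925e-01,  1.53798046e-05, -4.81356387e-05]), 'contact_force': array([-0.63500467, -0.75527006, -0.45651195]), 'wrist_torque': array([-0.00105849, -0.02414497,  0.06556351]), 'gripper_width': 0.09400279054463435}
```

View pics/scene0.png

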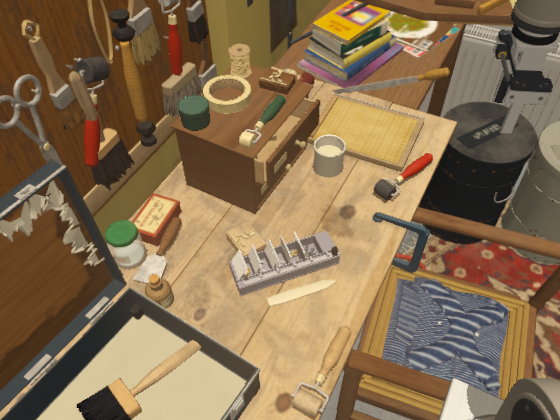

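View pics/top0.png

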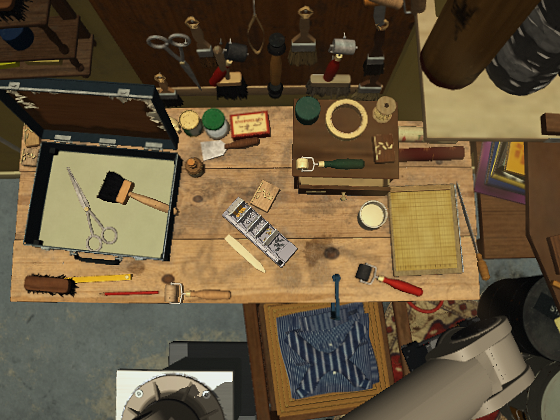

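```bash
cat > fit.py <<'E'
from h import *
def W(pose,p):
    x,y,a=pose;p=np.atleast_2d(p).astype(float)/1000
    return np.c_[x+np.cos(a)*p[:,0]-np.sin(a)*p[:,1],y+np.sin(a)*p[:,0]+np.cos(a)*p[:,1],p[:,2]]
def overlay(pose,cam,im,box,k,name):
    r0,r1,c0,c1=box
    o=cv2.resize(im[r0:r1,c0:c1,::-1],None,fx=k,fy=k,interpolation=cv2.INTER_CUBIC)
    def ln(pts,col):
        q=proj(cam,W(pose,pts));q=((q-[r0,c0]+.5)*k).astype(int)[:,::-1]
        cv2.polylines(o,[np.ascontiguousarray(q).reshape(-1,1,2)],True,col,1)
    for z,col in((0,(0,0,255)),(32.5,(0,255,0))): ln([[-108,-34,z],[108,-34,z],[108,34,z],[-108,34,z]],col)
    ln([[92,-32,50.5],[104,-32,50.5],[104,-22,50.5],[92,-22,50.5]],(255,0,255))
    cv2.imwrite(name,o)
E
python3 - <<'E'
from fit import *
from scipy.optimize import least_squares
obs=[("scene",[269.2,233.9],(-102,9,32.5)),("scene",[242.6,314.4],(77,9,32.5)),("scene",[246.0,336.7],(98,-27,50.5)),("scene",[266.8,282.6],(0,0,0)),
("top",[245.7,284.9],(77,9,32.5)),("top",[260.4,279.3],(98,-27,50.5)),("top",[229.9,259.1],(0,0,0))]
f=lambda p:np.concatenate([proj(c,W(p,P))[0]-px for c,px,P in obs])
s=least_squares(f,[.53,-.232,-2.28],loss="soft_l1",x_scale=[.01,.01,.05]);print(s.x,f(s.x).round(1))
sc=cv2.imread("pics/scene0.png")[:,:,::-1];tp=cv2.imread("pics/top0.png")[:,:,::-1]
overlay(s.x,"scene",sc,(210,310,215,348),6,"pics/os1.png")
overlay(s.x,"top",tp,(170,280,210,310),5,"pics/ot1.png")
E
```

```text
[ 0.52723494 -0.23302061 -2.28640846] [ 0.2 -0.1 -0.2  1.3  1.1 -3.8 -0.6  0.4 -0.5 -2.1 -0.4  0.7  1.   0.5]
```

View pics/os1.png

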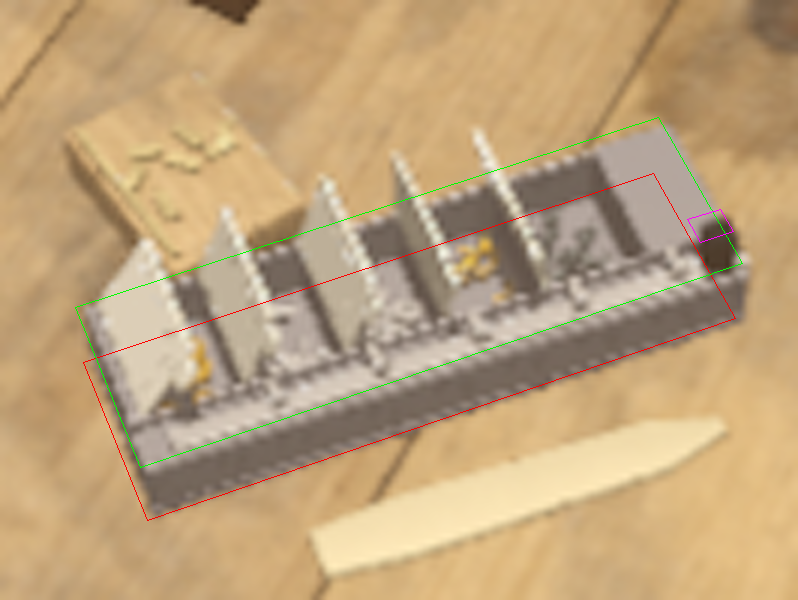

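View pics/ot1.png

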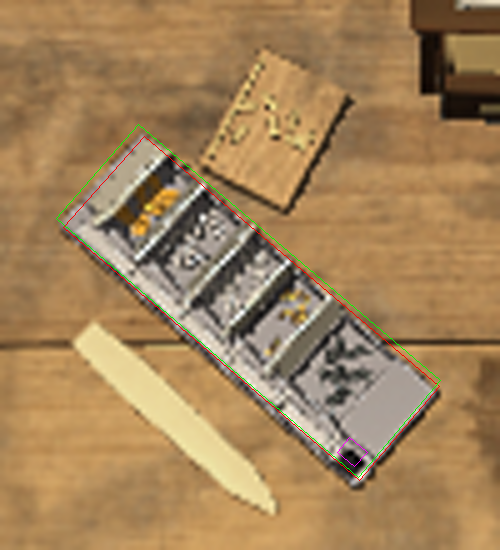

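```bash
python3 - <<'E'
from fit import *
from scipy.optimize import least_squares
S=lambda u,v:[v/6+210-.5,u/6+215-.5]
T=lambda u,v:[v/5+170-.5,u/5+210-.5]
obs=[("scene",S(155,516),(-108,-34,0)),("scene",S(741,319),(108,-34,0)),("scene",S(662,122),(108,34,32.5)),("scene",S(746,262),(108,-34,32.5)),("scene",S(715,228),(98,-27,50.5)),
("top",T(358,486),(108,-34,32.5)),("top",T(441,389),(108,34,32.5)),("top",T(143,129),(-108,34,32.5)),("top",T(59,221),(-108,-34,32.5)),("top",T(352,457),(98,-27,50.5))]
f=lambda p:np.concatenate([proj(c,W(p,P))[0]-px for c,px,P in obs])
s=least_squares(f,[.53,-.232,-2.28],loss="soft_l1",x_scale=[.01,.01,.05]);print(s.x,f(s.x).round(1))
for c in("scene","top"):
  o=[i for i in obs if i[0]==c]
  print(c,least_squares(lambda p:np.concatenate([proj(c,W(p,P))[0]-px for c,px,P in o]),s.x,x_scale=[.01,.01,.05]).x)
sc=cv2.imread("pics/scene0.png")[:,:,::-1];tp=cv2.imread("pics/top0.png")[:,:,::-1]
overlay(s.x,"scene",sc,(210,310,215,348),6,"pics/os2.png")
overlay(s.x,"top",tp,(170,280,210,310),5,"pics/ot2.png")
print(W(s.x,[[-152,9,32],[-102,9,32.5],[77,9,32.5],[98,-27,50],[125,-27,50]]))
for px in([192,294],[192,387],[185,293],[222,370]): print(ray("top",px,0),ray("top",px,.12))
E
```

```text
[ 0.52532908 -0.23392588 -2.29404752] [ 0.5 -0.5  0.3  0.2 -0.4  0.7  0.6  0.5 -0.1  0.4 -0.9  0.2 -0.7  0.2
 -0.3 -0.2 -0.2 -0.1 -0.1  0.2]
scene [ 0.52591764 -0.23400508 -2.29094372]
top [ 0.52420405 -0.23389225 -2.29953166]
[[ 0.63267347 -0.1259343   0.032     ]
 [ 0.59958219 -0.1634172   0.0325    ]
 [ 0.48111544 -0.29760598  0.0325    ]
 [ 0.44022942 -0.28952308  0.05      ]
 [ 0.42236013 -0.30976384  0.05      ]]
[ 0.6357611  -0.32938139  0.        ] [ 0.61054168 -0.32736812  0.12      ]
[ 0.6333509 -0.590527   0.       ] [ 0.60833577 -0.5663787   0.12      ]
[ 0.65582682 -0.32683411  0.        ] [ 0.62890661 -0.32503675  0.12      ]
[ 0.54879666 -0.53920302  0.        ] [ 0.53094846 -0.51940501  0.12      ]
```

View pics/os2.png

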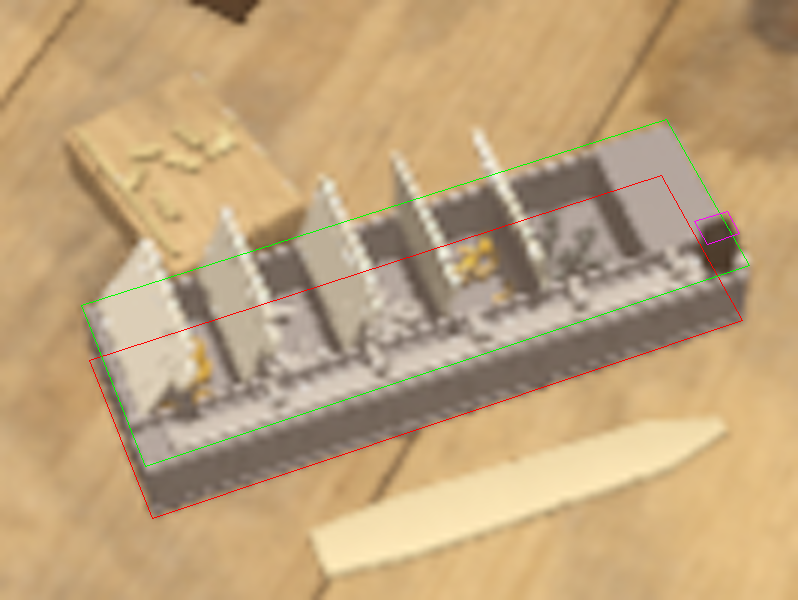

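View pics/ot2.png

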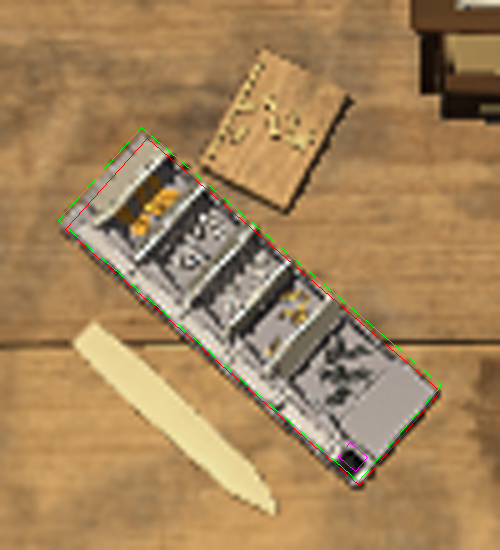

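jog_arm(deltas="0.03 0.04 0 -0.12 0; 0.06 0.08 0 -0.26 0; 0.09 0.12 0 -0.39 0; 0.12 0.16 0 -0.52 0; 0.15 0.20 0 -0.65 0; 0.18 0.24 0 -0.78 0; 0.21 0.28 0 -0.91 0; 0.24 0.32 0 -1.04 0; 0.27 0.36 0 -1.081 0; 0.30 0.39 0 -1.081 0", squeeze=5)

```text
time_s: 1.5
ee_pos: [0.5316, -0.2454, 0.2279]
eef_rot: [0.935, -0.356, 0.0, -0.0]
contact_force: [0.7, -1.5, 0.1]
gripper_width: 0.0174
```

jog_arm(deltas="0.032 0.038 0 0 0; 0.064 0.076 0 0 0; 0.098 0.117 0 0 0; 0.098 0.117 -0.04 0 0; 0.098 0.117 -0.08 0 0; 0.098 0.117 -0.12 0 0; 0.098 0.117 -0.15 0 0; 0.098 0.117 -0.15 0 0; 0.098 0.117 -0.15 0 0")

```text
time_s: 2.4
ee_pos: [0.6291, -0.1303, 0.0781]
eef_rot: [0.935, -0.355, -0.0, 0.0]
contact_force: [-0.4, -0.2, 0.3]
gripper_width: 0.0007
```

```bash
python3 - <<'E'
from fit import *
for c,b,k in(("scene",(170,310,190,348),5),("top",(150,280,190,310),4)):
    im=snapshot(c);overlay((.5253,-.2339,-2.294),c,im,b,k,f"pics/{c}1.png")
s=state();print(s)
p=s["ee_pos"];a=-2.294;d=p[:2]-[.5253,-.2339];print(d@[np.cos(a),np.sin(a)],d@[-np.sin(a),np.cos(a)])
x,y=s["eef_rot"][:2];print(2*np.arctan2(y,x)-np.pi/2)
E
```

```text
{'time_s': 2.5, 'q': array([ 0.11622433,  0.53104911, -0.01596194,  1.79680517,  0.01118925,
        0.81115636, -2.20152866]), 'dq': array([-0.00035977, -0.00852348, -0.00142027,  0.00011252,  0.0014397 ,
       -0.00604297,  0.00082708]), 'tau': array([-1.00405610e-01, -9.40309811e+01,  2.16558896e+00, -3.60469043e+01,
        3.29661195e-02, -4.22321702e-02,  8.43319731e-05]), 'ee_pos': array([ 0.63002397, -0.13050677,  0.07951329]), 'eef_rot': array([ 9.34922172e-01, -3.54850322e-01,  1.29327205e-03, -3.29120235e-04]), 'contact_force': array([ 1.06780962,  0.39733807, -0.1463467 ]), 'wrist_torque': array([ 0.09459104, -0.01015521, -0.0096125 ]), 'gripper_width': 0.00036948762980914195}
-0.1468180686318994 0.010085869517457371
-2.2963049344067405
```

View pics/scene1.png

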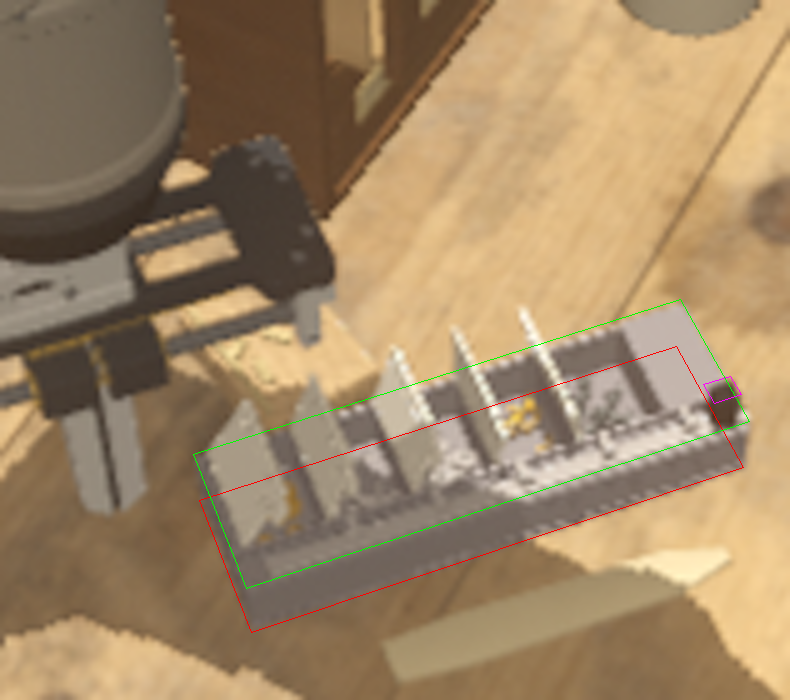

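View pics/top1.png

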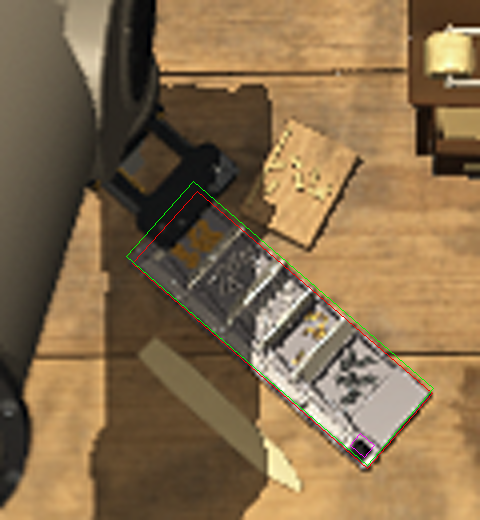

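jog_arm(deltas="0 0 -0.018 0 0; 0 0 -0.022 0 0; 0 0 -0.022 0 0; 0 0 -0.022 0 0")

```text
time_s: 2.9
ee_pos: [0.6294, -0.1304, 0.0566]
eef_rot: [0.935, -0.355, 0.001, -0.0]
contact_force: [0.4, -0.7, -0.0]
gripper_width: 0.0003
```

```bash
python3 - <<'E'
from fit import *
for i in range(4):
    s=state();print(s["time_s"],s["ee_pos"],s["contact_force"],s["eef_rot"]);snapshot("top")
E
```

```text
2.9 [ 0.62938544 -0.13037671  0.05662632] [ 0.36898978 -0.69033629 -0.04849541] [ 9.34952816e-01 -3.54771499e-01  6.21697213e-04 -1.66773872e-04]
2.95 [ 0.62941542 -0.13034427  0.05657478] [ 0.01670698 -0.38488908  0.19028608] [ 9.34956861e-01 -3.54760775e-01  6.54716828e-04 -1.79363986e-04]
3.0 [ 0.62937283 -0.13033235  0.0564501 ] [-0.22140706 -0.56895064  0.59202327] [ 9.34965156e-01 -3.54738968e-01  6.26274971e-04 -1.73008645e-04]
3.05 [ 0.62928344 -0.13038215  0.05628913] [-0.32235222 -0.41947909  0.39015878] [ 9.34953134e-01 -3.54770784e-01  5.54582793e-04 -1.40199008e-04]
```

jog_arm(deltas="-0.008 -0.009 -0.001 0 0; -0.016 -0.018 -0.001 0 0; -0.024 -0.027 -0.001 0 0; -0.032 -0.036 -0.001 0 0; -0.040 -0.045 -0.001 0 0; -0.048 -0.054 -0.001 0 0; -0.056 -0.063 -0.001 0 0; -0.0635 -0.072 -0.001 0 0")

```text
time_s: 3.9
ee_pos: [0.5667, -0.2023, 0.0558]
eef_rot: [0.935, -0.355, 0.002, -0.001]
contact_force: [8.7, 10.6, 16.6]
gripper_width: 0.0003
```

```bash
cat > look.py <<'E'
from fit import *
import sys
n=sys.argv[1];pose=(.5253,-.2339,-2.294)
for c,b,k in(("scene",(170,310,190,348),5),("top",(150,280,190,310),4)):
    overlay(pose,c,snapshot(c),b,k,f"pics/{c}{n}.png")
s=state();d=s["ee_pos"][:2]-pose[:2];a=pose[2]
print(s["time_s"],s["ee_pos"],s["contact_force"],"org xy",d@[np.cos(a),np.sin(a)],d@[-np.sin(a),np.cos(a)])
E
python3 look.py 2
```

```text
4.0 [ 0.56558673 -0.20389887  0.05585243] [ 0.12040202 -0.74722088 13.99457529] org xy -0.04915287982147672 0.010348090396017797
```

View pics/scene2.png

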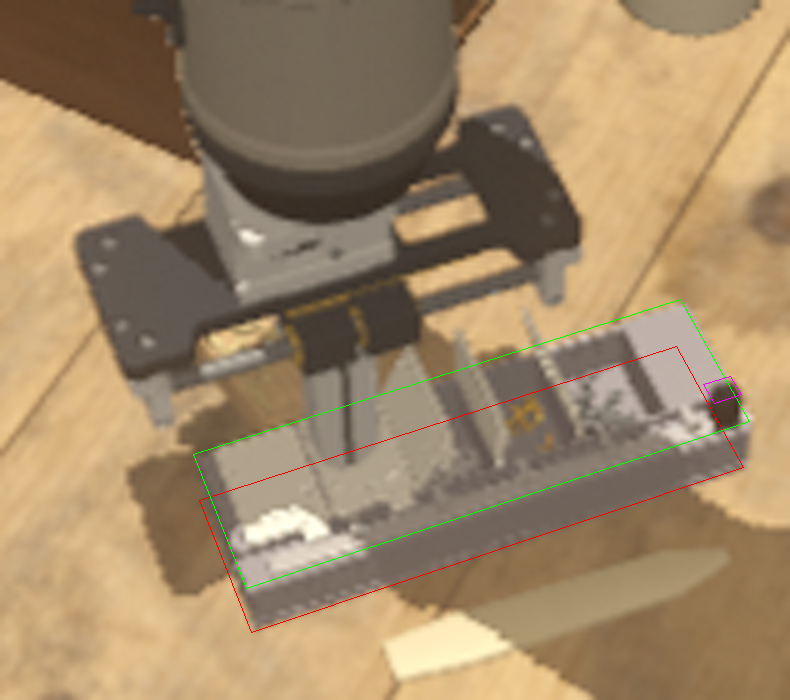

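jog_arm(deltas="0 0 0.0015 0 0; 0 0 0.0015 0 0")

```text
time_s: 4.2
ee_pos: [0.5647, -0.2031, 0.0562]
eef_rot: [0.935, -0.355, 0.0, 0.0]
contact_force: [-0.4, -1.4, 3.0]
gripper_width: 0.0005
```

```bash
python3 look.py 3
```

```text
4.3 [ 0.56478054 -0.20313254  0.05604261] [-2.91004568 -1.49998792  6.64335699] org xy -0.04919386058721295 0.009236547899846206
```

jog_arm(deltas="0 0 0.0015 0 0; -0.0066 -0.0075 0.0015 0 0; -0.0132 -0.015 0.0015 0 0; -0.0199 -0.0225 0.0015 0 0; -0.0265 -0.030 0.0015 0 0; -0.0331 -0.0375 0.0015 0 0; -0.0397 -0.045 0.0015 0 0")

```text
time_s: 5.0
ee_pos: [0.5249, -0.248, 0.0575]
eef_rot: [0.935, -0.355, -0.0, -0.0]
contact_force: [2.1, 3.0, 0.0]
gripper_width: 0.0005
```

```bash
python3 look.py 4
```

```text
5.1 [ 0.52429327 -0.24882031  0.05742099] [ 0.39337203 -0.5944062   0.26109556] org xy 0.011851843857816836 0.009119373604566255
```

View pics/scene4.png

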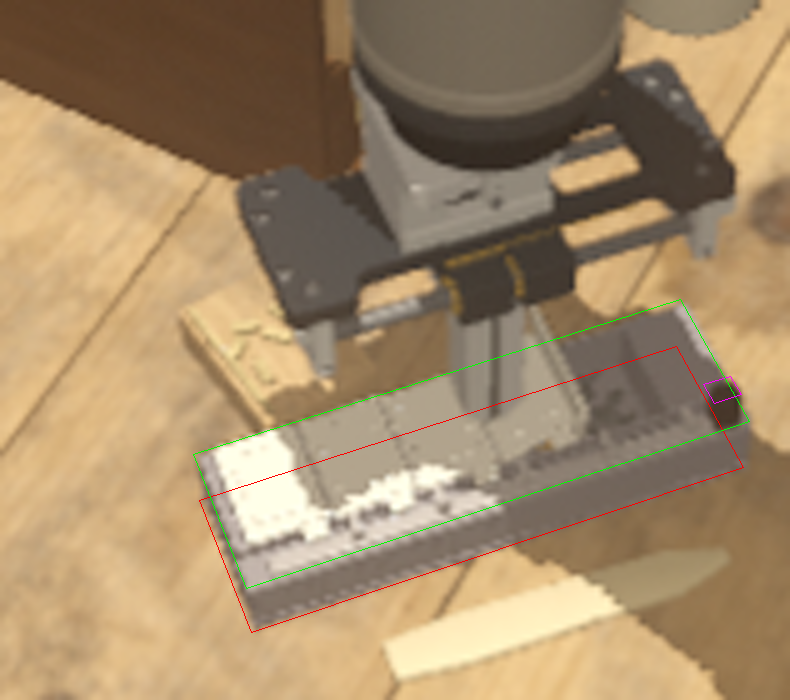

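jog_arm(deltas="-0.0066 -0.0075 -0.0005 0 0; -0.0132 -0.015 -0.0005 0 0; -0.0199 -0.0225 -0.0005 0 0; -0.0265 -0.030 -0.0005 0 0; -0.0331 -0.0375 -0.0005 0 0; -0.0397 -0.045 -0.0005 0 0; -0.0463 -0.0525 -0.0005 0 0; -0.0463 -0.0525 -0.0005 0 0; -0.0463 -0.0525 0.03 0 0; -0.0463 -0.0525 0.06 0 0")

```text
time_s: 6.1
ee_pos: [0.4789, -0.2993, 0.1176]
eef_rot: [0.935, -0.355, -0.001, -0.0]
contact_force: [-0.2, 0.6, 0.7]
gripper_width: 0.0004
```

```bash
python3 look.py 5
```

```text
6.2 [ 0.48125865 -0.30054377  0.12094987] [-0.90111961  0.16740148 -0.16813598] org xy 0.07910824396754858 0.011086838681096584
```

View pics/scene5.png

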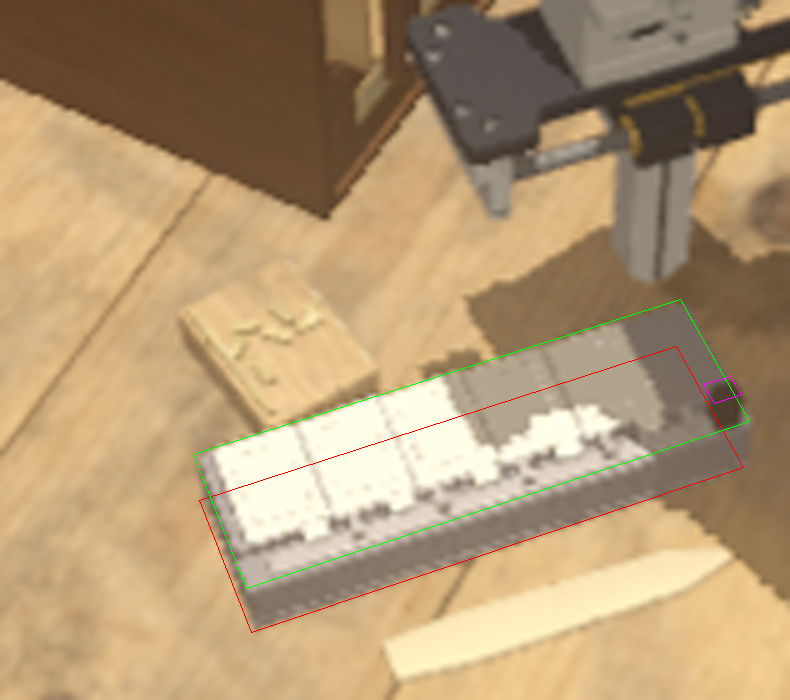

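View pics/top5.png

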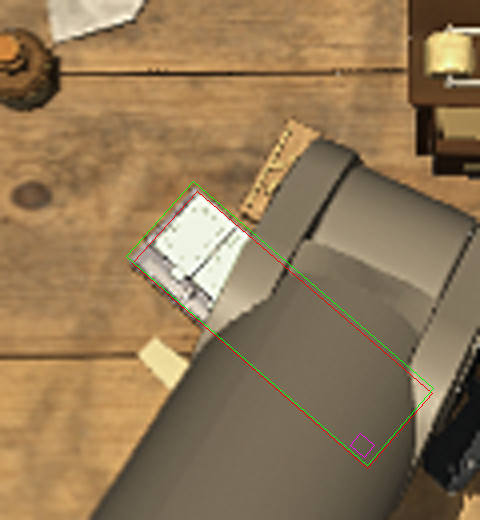

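jog_arm(deltas="-0.03 -0.007 0 0 0; -0.061 -0.014 0 0 0; -0.061 -0.014 0 0 0; -0.061 -0.014 -0.03 0 0; -0.061 -0.014 -0.055 0 0; -0.061 -0.014 -0.055 0 0; -0.061 -0.014 -0.055 0 0")

```text
time_s: 6.9
ee_pos: [0.4185, -0.3135, 0.0624]
eef_rot: [0.935, -0.355, -0.001, -0.0]
contact_force: [0.4, 0.2, 0.9]
gripper_width: 0.0007
```

```bash
python3 look.py 6
```

```text
7.0 [ 0.41906491 -0.31397723  0.0634367 ] [-0.55840572  0.10052716  0.22485736] org xy 0.13033835063090388 -0.026649027005911378
```

View pics/scene6.png

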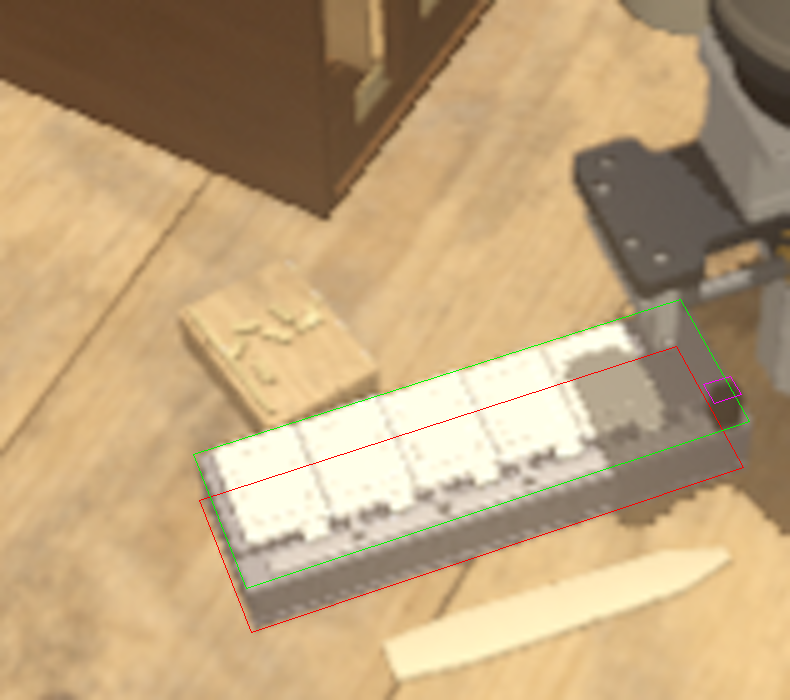

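jog_arm(deltas="0.0046 0.0052 0 0 0; 0.0086 0.0097 0 0 0; 0.0106 0.012 0 0 0; 0.0119 0.0135 0 0 0; 0.0132 0.015 0 0 0; 0.0146 0.0165 0 0 0; 0.0159 0.018 0 0 0; 0.0159 0.018 0 0 0")

```text
time_s: 7.8
ee_pos: [0.4341, -0.2957, 0.0623]
eef_rot: [0.935, -0.355, -0.0, 0.0]
contact_force: [-0.7, -1.2, -0.7]
gripper_width: 0.0006
```

```bash
python3 look.py 7
```

```text
7.9 [ 0.4341195  -0.29569037  0.06235342] [-1.50577903 -1.02922111 -0.02075337] org xy 0.10666591252842655 -0.027464815670401113
```

View pics/scene7.png

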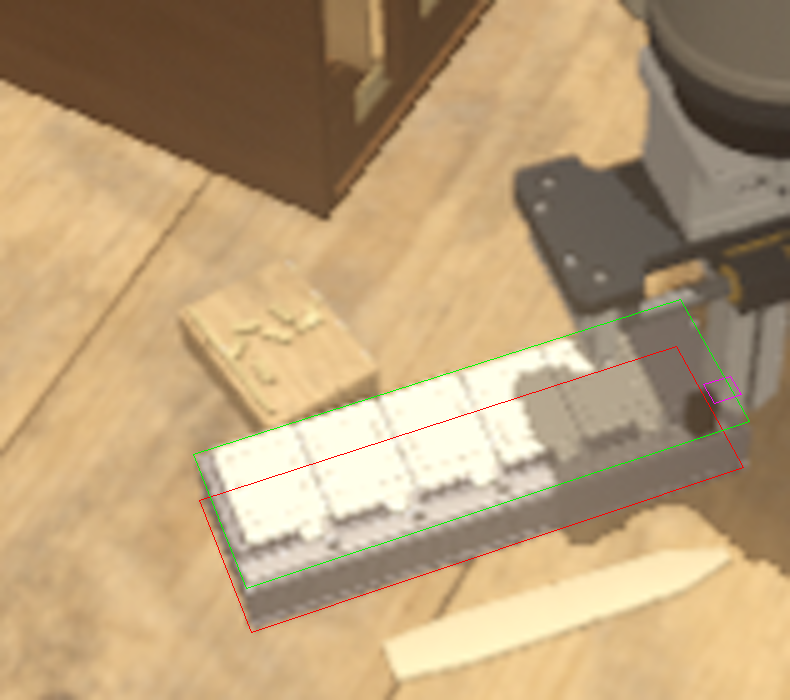

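jog_arm(deltas="0.0013 0.0015 0 0 0; 0.0026 0.003 0 0 0; 0.0033 0.0037 0 0 0; 0.0033 0.0037 0 0 0")

```text
time_s: 8.3
ee_pos: [0.4374, -0.2922, 0.0624]
eef_rot: [0.935, -0.355, -0.0, 0.0]
contact_force: [-2.3, -2.8, -0.5]
gripper_width: 0.0003
```

jog_arm(deltas="0.0007 0.0008 0 0 0; 0.0007 0.0008 0 0 0")

```text
time_s: 8.5
ee_pos: [0.4378, -0.2915, 0.0624]
eef_rot: [0.935, -0.355, -0.0, 0.0]
contact_force: [-3.4, -3.3, 0.2]
gripper_width: 0.0006
```

```bash
python3 look.py 8
```

```text
8.6 [ 0.43782285 -0.29145932  0.06238016] [-4.27821869 -3.92905421 -0.45195488] org xy 0.10104310711667755 -0.02748852248482627
```

View pics/scene8.png

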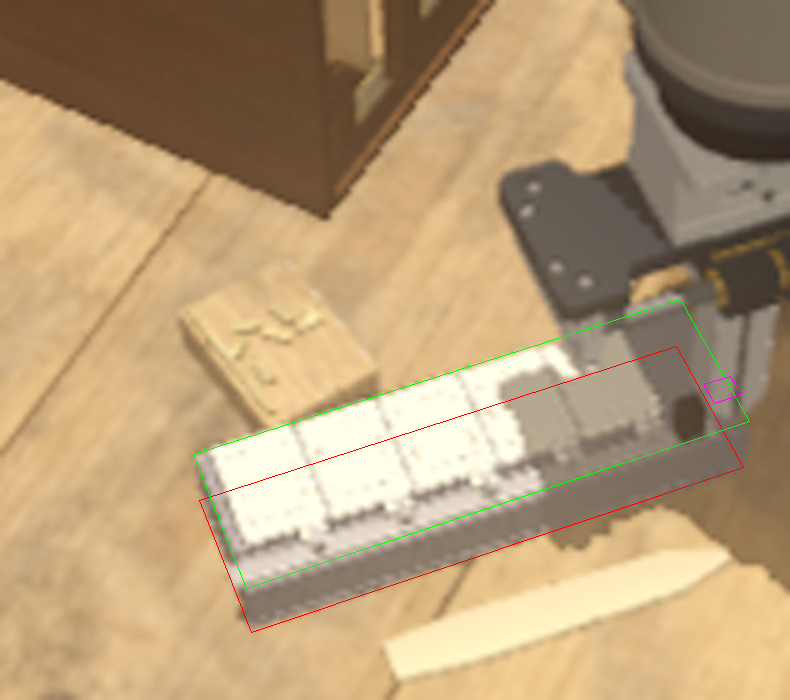

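jog_arm(deltas="0.0007 0.0008 0 0 0; 0.0013 0.0015 0 0 0; 0.0013 0.0015 0 0 0")

```text
time_s: 8.9
ee_pos: [0.439, -0.2899, 0.0624]
eef_rot: [0.935, -0.355, -0.0, 0.0]
contact_force: [-4.3, -3.3, 0.3]
gripper_width: 0.0007
```

jog_arm(deltas="-0.008 -0.009 0 0 0; -0.016 -0.018 0 0 0; -0.016 -0.018 0.03 0 0; -0.036 -0.048 0.08 0 0; -0.056 -0.078 0.12 0 0; -0.076 -0.118 0.15 0 0; -0.096 -0.158 0.17 0 0; -0.116 -0.198 0.17 0 0; -0.116 -0.198 0.17 0 0")

```text
time_s: 9.8
ee_pos: [0.3192, -0.4932, 0.234]
eef_rot: [0.934, -0.358, 0.001, 0.001]
contact_force: [-0.3, 0.4, -0.1]
gripper_width: 0.0007
```

```bash
python3 look.py 9; python3 - <<'E'
from h import *
for c in("scene","top"):
    for d in pinpoint(c,"stud")[:2]: 
        p=ray(c,d["pixel"],.0505);a=-2.294;e=p[:2]-[.5253,-.2339];print(c,d,e@[np.cos(a),np.sin(a)],e@[-np.sin(a),np.cos(a)])
E
```

```text
9.9 [ 0.32143239 -0.48981118  0.2325638 ] [ 0.35428441  0.12357479 -0.16448348] org xy 0.3267714104943478 0.016522025932068536
scene {'pixel': [248.6, 328.6], 'score': 0.76} 0.08664341697509648 -0.025596506221461854
top {'pixel': [254.8, 271.6], 'score': 0.67} 0.07063062697687228 -0.029555891144369347
```

View pics/scene9.png

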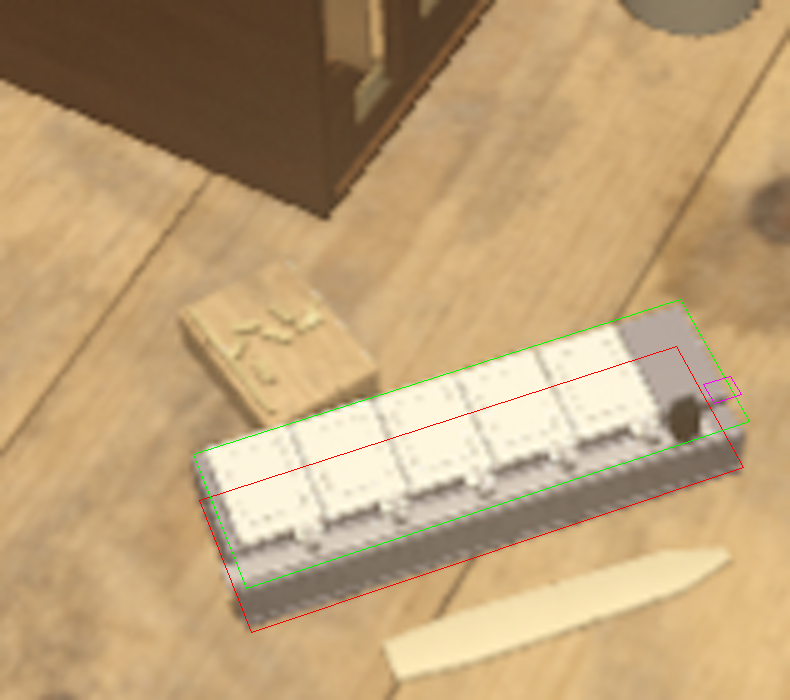

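View pics/top9.png

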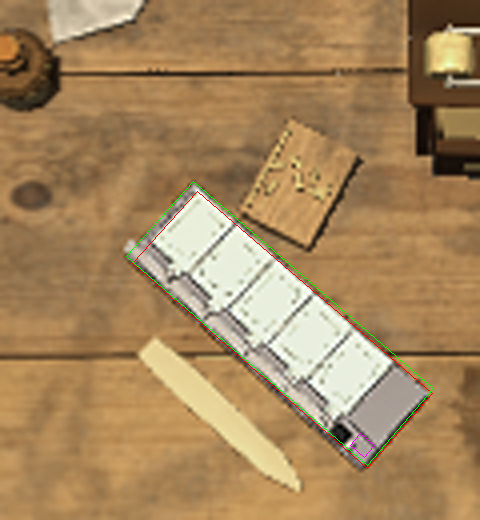

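```bash
python3 - <<'E'
from h import *
for n,f in(("a","pics/scene0.png"),):
    im0=cv2.imread(f);im1=snapshot("scene")[:,:,::-1]
    cr=lambda im:cv2.resize(im[228:275,290:348],None,fx=12,fy=12,interpolation=cv2.INTER_CUBIC)[:290]
    b=cv2.resize(np.vstack([im0[232:268,290:348],im1[232:268,290:348]]),None,fx=8,fy=8,interpolation=cv2.INTER_CUBIC)
    cv2.imwrite("pics/cmp.png",b)
    t0=cv2.imread("pics/top0.png");t1=snapshot("top")[:,:,::-1]
    b=cv2.resize(np.hstack([t0[195:275,218:300],t1[195:275,218:300]]),None,fx=4.8,fy=7,interpolation=cv2.INTER_CUBIC)
    b=cv2.resize(np.hstack([t0[235:272,262:304],t1[235:272,262:304]]),None,fx=9,fy=9,interpolation=cv2.INTER_CUBIC)
    cv2.imwrite("pics/cmpt.png",b)
E
```

```text
(no output)
```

View pics/cmp.png

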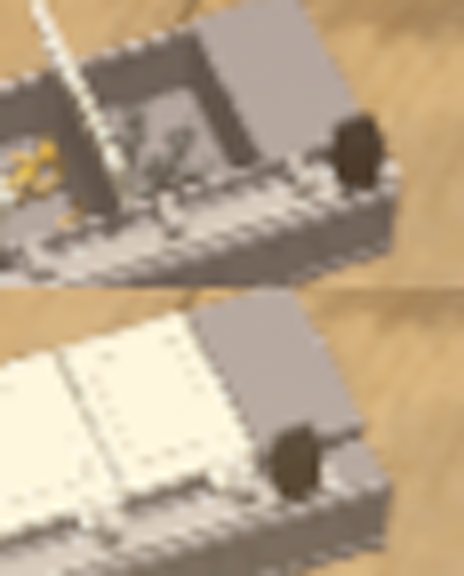

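View pics/cmpt.png

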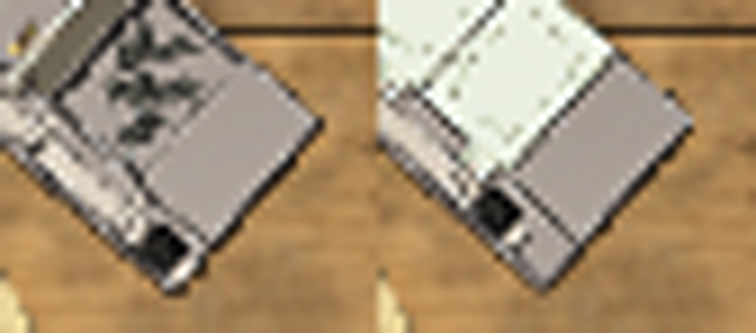

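```bash
python3 -c "
from bench import *
print(finish_job(), state()['time_s'])"
```

```text
the job is handed in; nothing more can be done
the job is handed in; nothing more can be done
```

I ran the closed fingertip along the lid row from the hinge side, and all five lids folded flush. I then pushed the stud's +x face until the lock bar stopped, backed the arm away and handed the job in at about 10 s. The hand-in reports no verdict, so the checks below are my own.

- **Lids:** all five look flush in both final pictures. The fingertip passed about 1.5 mm above the shut height or lower. That leaves at most about 0.04 rad on any lid.
- **Lock bar:** the top view puts the bar's slide at about 15.7 mm, give or take 1 mm, so it is at its 15 mm stop. The push force also rose from about 2 N to 5–6 N there. The network's stud position disagreed between the cameras: it implies a movement of 11 mm in the scene view and 27 mm in the top view. I relied on the before-and-after pictures and the force instead.
- **Organiser:** it shifted about 2–3 mm along the push and stands flat.
- **Surroundings:** the printing block and bone folder look unmoved. I did not check the paste pot, seam roller and scraper individually; the arm stayed clear of them.
- **Force:** early in the sweep the fingertip pressed harder than intended. The combined reading was about 21 N, of which 16.6 N was downward, close to the 25 N limit. I raised the fingertip 3 mm, and the readings at the end of each later lid-sweep move were under 5 N.

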